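Serve the bread roll with tongs from the coffee cart

TASK

The marker standing on the round cork tile is in the way of serving: drop it end-down into the narrow pen tube and let go of it. Then pick up the serving tongs, close them on the bread roll and lift it with the tongs about 10 cm above the tile; finish while still holding it up there, without setting anything down. Never touch the roll with the gripper itself, and leave the stapler and the bell where they stand.

Things in the scene. Friction and masses are not known exactly. Their poses are not given: they have to be found in the camera images.
- marker: Thick marker pen, cylinder 18 mm in diameter and 130 mm long (30 g), black cap below and white barrel above, standing upright on its cap on the near (robot) half of the cork tile. Origin: centre of the lower end face; z runs along the pen towards the upper end.
- tube: Narrow aluminium pen tube, upright and fixed to the cart top: 32 mm outer and 24 mm inner diameter, 80 mm tall, inner floor 5 mm above the cart top, thin visible foot disc 60 mm wide. Origin: centre of its underside on the cart top.
- tube_mouth (a point): Centre of the tube's open mouth, 80 mm above the cart top.
- tile: Round cork tile, 200 mm in diameter, 8 mm thick, fixed on the cart top. Origin: centre of its underside.
- roll: Small round bread roll, brown, 46 mm in diameter (widest 14 to 21 mm above its base), 35 mm high, about 35 g, resting on the far half of the cork tile. Origin: centre of its base.
- roll_center (a point): Middle of the roll, 17.5 mm above the centre of its base.
- tongs: Sprung serving tongs (110 g) lying on their side on the cart top: two steel arms that swing level, black hinge block at the back; 36 mm tall, about 215 mm long. Origin: on the symmetry line at the underside, midway between the black rubber finger rests; x points to the jaws (roughly away from the robot at the start), z up. Hinge block at x -78 to -102 mm, hinges at x -85 mm.
- tongs_jaws (a point): Midway between the two jaws: 94 mm ahead of the tongs' origin on their x axis, 18 mm above the underside. Jaws: flat upright plates, 32 mm long, 36 mm tall (down to the underside), 80 mm apart when open; bringing the fingers 1 mm nearer each other brings the jaws about 2.1 mm nearer. Both arms move together, symmetrically; released, they spring open.
- tongs_left (a joint): Closing angle of each tongs arm, 0 = fully open (jaws 80 mm apart), about 0.10 rad = closed on the roll, 0.20 rad = shut (jaws about 9 mm apart).
- stapler: Rose-gold stapler, loose, 135 mm long (its x axis), 36 mm wide, about 56 mm tall; a bystander. Origin: centre of its underside.
- bell: Brass-look counter bell, loose, 84 mm in diameter, 58 mm tall; a bystander. Origin: centre of its underside.
- tongs_rest (a point): Midway between the finger rests, 18 mm above the tongs' origin. The rests are 50 mm long (along the tongs), 28 mm tall (4 to 32 mm above the underside), 57 mm apart over their outsides when open, 41 mm when closed on the roll. Squeeze from above, one finger outside each arm; the spring pushes each finger with about 4 N (open) to 6 N (on the roll), so squeeze with 15 to 30 N.

How it is judged:
By the outcome, as a careful person would: the job done as asked, in the order asked, and still so for the second after the job is handed in, while the arm keeps its last pose, push and grip.
It also fails if it takes over 64 s, if anything falls off the work surface, if the arm or the gripper's body presses on something with over 40 N, if the wrist force passes 120 N, or if a joint passes its speed limit or range.

ROBOT

A 7-joint arm with a two-finger parallel gripper is mounted at the origin on the work surface. World frame = base frame: x ahead of the robot, y to its left, z up, the work surface at z = 0. Lengths are in m, angles in rad, forces in N, time in s.
With the tool pointing down it reaches from about 0.425 to 0.925 m from the base axis. Payload 6.8 kg.
Tool frame: the origin (TCP) lies on the front face of the gripper's body, between the roots of the fingers; the fingertips stand 73 mm ahead of it and the grasp point (between the pads) lies 54 mm ahead of it; z points along the fingers, y is the line along which they close (so a half turn about z gives the same grasp; the last joint's range is limited). The gripper opens to 85 mm and grips with 20 to 120 N. Pads are 22 mm wide; open, the fingers measure 114 mm over their backs; the gripper's body (76 mm by 85 mm) begins 54 mm behind the grasp point. The pads swing forward as they close: fully open they stand 13 mm farther back than shut.
Start: joints at [-1.278, 0.477, 0.022, 1.555, -0.011, 1.109, -0.083], TCP at [0.263, 0.622, 0.304] pointing down, gripper open.
Joint ranges: [-2.96, 2.96], [-0.34, 2.1], [-1.41, 1.46], [0.24, 2.44], [-1.37, 4.51], [0.17, 1.92], [-2.96, 2.96]. Speed limits (rad/s): [2.39, 2.39, 3.14, 3.14, 3.14, 3.14, 3.14].

INTERFACE

Orientations are given as a unit quaternion [w, x, y, z].
In Python, from station import bot, optics gives the robot as it stands.
- The arm moves only by the tool drive_tool, never from a script. Its argument "deltas" is a list of rows, each an object with "gripper": the closure in counts, from 0 (fully open) to 255 (shut); "offset": the shift along the tool's x, y, z in units of 1000 mm (1.0 is 1000 mm), a list of three; "angular": the turn, a rotation vector about the tool's x, y, z in units of 45 degrees (1.0 is 45 degrees), a list of three. In form: [{"gripper": gripper, "offset": [dx, dy, dz], "angular": [rx, ry, rz]}, ...]. A call has 1 to 5 rows; each row is the pose to reach, as a shift and turn from the pose commanded when the call began, along the tool's axes at that moment; what a row does not reach only later rows make up. A row lasts 1/10 s, in which the tool goes at most 50 mm and 8.59 degrees, less where a joint would pass 70% of its speed; a pose out of reach is approached as far as the arm can. A call with a number of a shift or a turn outside -1 to 1 is refused whole. A call with a gripper value outside its range is refused whole. The fingers move at their own pace and stop on an object; "grip_force" is the grip in N (left out, the last holds). Time passes only in rows, so rows that repeat a pose let the fingers close. It gives the time, the measured TCP pose, the force, the opening and the grip force at its end, in the units of the state.
- bot.get_obs(): the state, without advancing time (a new reading comes with each control period).
- optics.read_camera(name): name is "side" or "top"; returns the picture (480x640x3 uint8, blue, green, red); there is no depth.
- optics.camera_model(name): a dict with "fx", "fy", "cx", "cy" (pixels), "dist" ([k1, k2, p1, p2, k3] as OpenCV has them; the pictures are not rectified), "cam_to_world" (4x4, takes a point from camera to world coordinates). Camera axes: x right, y up, looking along -z (the intrinsics and any distortion apply to the point x, -y, -z); pixel columns grow to the right and rows downward; lengths in m; the calibration is good to about 2 mm. A picture is of the moment at which its call begins. camera_model takes no time and is no camera call.
- bot.hand_in(): hands the job in; it is judged then, once.
The state is a dict: "t": time; "q": joint angles; "joint_vel": joint speeds; "joint_torque": joint torques, N m; "eef_pos": TCP position; "tool_rot": TCP orientation; "contact_force": force on the tool from outside, world axes, zero at the start; "torque": the same for the moment, N m; "gripper_width": opening from 0.0 (shut) to 1.0 (fully open); "grasp_force": force on a finger pad.
Only numpy, scipy, OpenCV 4.12 (cv2) and the standard library are available. Lean on these libraries where they do the work, as an engineer would, in place of code of your own. Each camera call takes 0.05 s, during which the arm holds its last target. There are 200 camera calls.

## Working session

There is one attempt and no reset: what is moved stays moved. The work goes in short steps, Python scripts to look and compute and a tool call to move; the robot and the scene stay as the last step left them, time stands still between calls to the robot, and variables do not carry over. Pictures are saved under pics/ and viewed, at most 10 in all, crops included, and the job is handed in when it is done.

Besides the shell and the picture viewer there is one more tool, called after "Call:" as name(argument=value, ...) on one line, values as JSON. drive_tool: Moves the arm, as the interface text tells. Its arguments: {"type":"object","properties":{"deltas":{"type":"array"},"grip_force":{"type":"number"}},"required":["deltas"]}

```bash
mkdir -p pics && ls
python3 - <<'E'
from station import bot, optics
import cv2, json
for n in ("top","side"):
    im=optics.read_camera(n); cv2.imwrite(f"pics/{n}0.png",im)
    m=optics.camera_model(n); print(n,{k:(v if not hasattr(v,'tolist') else v.tolist()) for k,v in m.items()})
o=bot.get_obs(); print(o)
E
```

```text
pics
top {'fx': 554.2033584009073, 'fy': 554.2033584009073, 'cx': 316.6066132011782, 'cy': 239.52962640372328, 'dist': [-0.15768905516784698, 0.0, 0.0, 0.0, 0.0], 'cam_to_world': [[0.025306219262317145, 0.9989531000016634, -0.038109044382062376, 0.49670562628423875], [-0.9996508269275546, 0.025577056699883645, 0.006636142978195374, 0.05308299672010876], [0.0076039127890609355, 0.03792780204068524, 0.9992515510834391, 1.1081138290839625], [0.0, 0.0, 0.0, 1.0]]}
side {'fx': 489.3842794870865, 'fy': 489.3842794870865, 'cx': 308.2594707549675, 'cy': 244.48664767329842, 'dist': [0.01030267481292274, 0.0, 0.0, 0.0, 0.0], 'cam_to_world': [[-0.9865135639764386, 0.08598544301622445, -0.13927487813604114, 0.41932221735556846], [-0.16289864335833573, -0.5987885801728801, 0.78416596983455, 0.7952313494595452], [-0.015969348218359918, 0.7962780543527809, 0.6047199683106477, 0.6590534230594625], [0.0, 0.0, 0.0, 1.0]]}
{'t': 0.1, 'q': array([-1.27812625,  0.47771506,  0.02235888,  1.55631914, -0.01149638,
        1.1092767 , -0.08308578]), 'joint_vel': array([ 0.00093777, -0.00070924,  0.00105757, -0.00258844, -0.00031683,
        0.00036119,  0.00059185]), 'joint_torque': array([ 5.52559897e-03, -5.97763503e+01,  1.61463730e+00, -2.81951898e+01,
        1.29450296e-02,  5.04042691e-03, -2.58391665e-06]), 'eef_pos': array([0.26319239, 0.62114658, 0.30303887]), 'tool_rot': array([-9.62716079e-05,  1.99035939e-01,  9.79991869e-01, -7.89060962e-04]), 'contact_force': array([-0.33430583,  0.40798264,  0.18061753]), 'torque': array([ 0.03437919,  0.0076373 , -0.03384557]), 'grasp_force': 0.0, 'gripper_width': 0.9972021364081874}
```

View pics/top0.png

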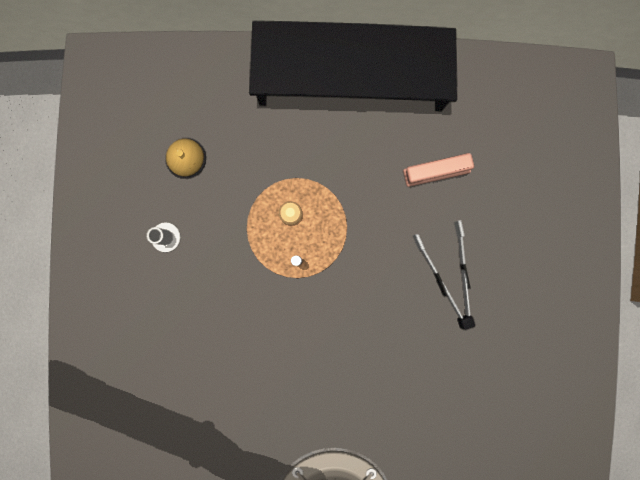

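View pics/side0.png

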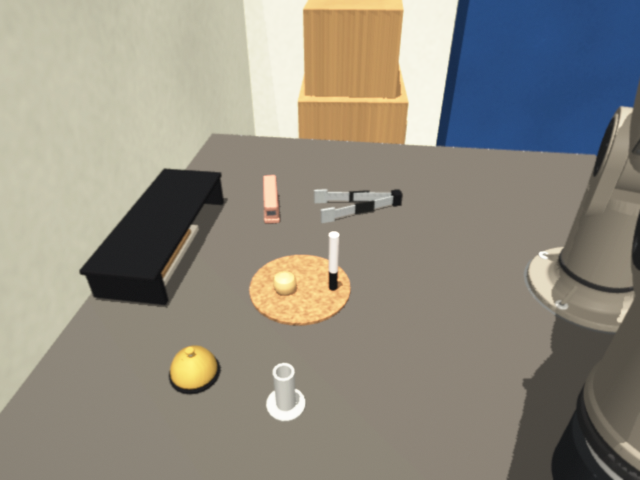

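Top view: bell (185,157), tube mouth (155,236) with its foot (165,237), tile (297,227), roll (290,212), marker top (296,261), tong jaws (420,240) and (460,228), hinge (466,322), stapler (438,170). The side view agrees: marker base (333,288), roll (285,284), tube mouth (285,370).

```bash
cat > h.py <<'E'
import cv2, numpy as np
from scipy.spatial.transform import Rotation as R
from station import bot, optics
def ray(n,uv):
    m=optics.camera_model(n); K=np.array([[m['fx'],0,m['cx']],[0,m['fy'],m['cy']],[0,0,1.]])
    p=cv2.undistortPoints(np.array([[uv]],float),K,np.array(m['dist']))[0,0]
    T=np.array(m['cam_to_world']); return T[:3,3],T[:3,:3]@np.array([p[0],-p[1],-1])
def onz(n,uv,z):
    o,d=ray(n,uv); return o+d*(z-o[2])/d[2]
def tri(a,b):
    (o1,d1),(o2,d2)=ray('top',a),ray('side',b)
    s=np.linalg.lstsq(np.c_[d1,-d2],o2-o1,rcond=None)[0]
    p,q=o1+d1*s[0],o2+d2*s[1]; return (p+q)/2,np.linalg.norm(p-q)
def proj(n,P):
    m=optics.camera_model(n); K=np.array([[m['fx'],0,m['cx']],[0,m['fy'],m['cy']],[0,0,1.]])
    T=np.linalg.inv(np.array(m['cam_to_world'])); P=(T[:3,:3]@np.atleast_2d(P).T).T+T[:3,3]
    return cv2.projectPoints(P*[1,-1,-1],np.zeros(3),np.zeros(3),K,np.array(m['dist']))[0][:,0]
def blobs(im,mask,box,amin=15):
    x0,y0,x1,y1=box; m=np.zeros_like(mask); m[y0:y1,x0:x1]=mask[y0:y1,x0:x1]
    n,l,s,c=cv2.connectedComponentsWithStats(m)
    return [(c[i].round(1).tolist(),s[i].tolist()) for i in range(1,n) if s[i][4]>=amin]
def pose():
    o=bot.get_obs(); q=o['tool_rot']; return o['eef_pos'],R.from_quat([q[1],q[2],q[3],q[0]]),o
def delta(p,Rt):
    P,Rc,o=pose(); print('off',(Rc.inv().apply(np.array(p)-P)).round(4),'ang/45',((Rc.inv()*Rt).as_rotvec()/np.radians(45)).round(4))
def down(yaw):  # tool y axis at yaw in world, z down
    y=np.array([np.cos(yaw),np.sin(yaw),0]);z=np.array([0,0,-1.]);return R.from_matrix(np.c_[np.cross(y,z),y,z])
E
python3 - <<'E'
from h import *
t=cv2.imread('pics/top0.png'); s=cv2.imread('pics/side0.png')
def m(im,f): 
    b,g,r=[im[...,i].astype(int) for i in range(3)]; return f(b,g,r).astype(np.uint8)*255
W=lambda b,g,r:(np.minimum(np.minimum(b,g),r)>150)
K=lambda b,g,r:(np.maximum(np.maximum(b,g),r)<38)
M=lambda b,g,r:(np.minimum(np.minimum(b,g),r)>95)
print('marker top',blobs(t,m(t,W),(270,240,330,285),8)); print('marker side',blobs(s,m(s,W),(315,220,350,300)))
print('tube',blobs(t,m(t,W),(130,210,190,260))); print('tube dark',blobs(t,m(t,K),(130,210,190,260),5))
print('tubeS',blobs(s,m(s,W),(250,350,320,430)))
print('tong blk',blobs(t,m(t,K),(400,210,490,335))); print('tong met',blobs(t,m(t,M),(400,210,490,335)))
print('roll',blobs(t,m(t,lambda b,g,r:(g>130)&(r>170)),(265,190,315,235)))
print('rollS',blobs(s,m(s,lambda b,g,r:(g>130)&(r>150)),(260,260,310,310)))
x=m(t,lambda b,g,r:(r-b>25)); print('tile',blobs(t,x,(235,170,360,285),500))
print('stapler',blobs(t,x,(395,145,485,195),100),'bell',blobs(t,x,(155,130,215,185),100))
c1=cv2.resize(t[205:335,390:500],None,fx=4,fy=4,interpolation=cv2.INTER_CUBIC)
c2=cv2.resize(t[205:270,130:200],None,fx=4.5,fy=4.5,interpolation=cv2.INTER_CUBIC)
o=np.zeros((max(c1.shape[0],600),800,3),np.uint8)[:600]; o[:c1.shape[0],:c1.shape[1]]=c1; o[:c2.shape[0],450:450+c2.shape[1]]=c2
cv2.imwrite('pics/crop.png',o)
E
```

```text
marker top [([295.4, 260.2], [291, 255, 10, 11, 87])]
marker side [([326.6, 220.6], [322, 220, 12, 3, 25]), ([333.1, 251.0], [328, 231, 12, 42, 417])]
tube [([165.0, 236.3], [147, 222, 33, 30, 429])]
tube dark []
tubeS [([284.4, 394.7], [266, 362, 40, 60, 1538])]
tong blk [([462.4, 266.8], [461, 265, 4, 5, 15]), ([440.0, 284.5], [435, 274, 11, 22, 61]), ([465.8, 322.3], [458, 315, 17, 14, 137])]
tong met [([443.5, 270.8], [400, 210, 90, 125, 10235])]
roll [([289.2, 211.8], [265, 190, 50, 45, 2107])]
rollS [([284.8, 284.7], [260, 260, 50, 50, 2434])]
tile [([296.5, 227.1], [246, 178, 102, 100, 7923])]
stapler [([438.4, 169.2], [403, 153, 72, 34, 1402])] bell [([184.2, 156.8], [166, 138, 38, 38, 1142])]
```

View pics/crop.png

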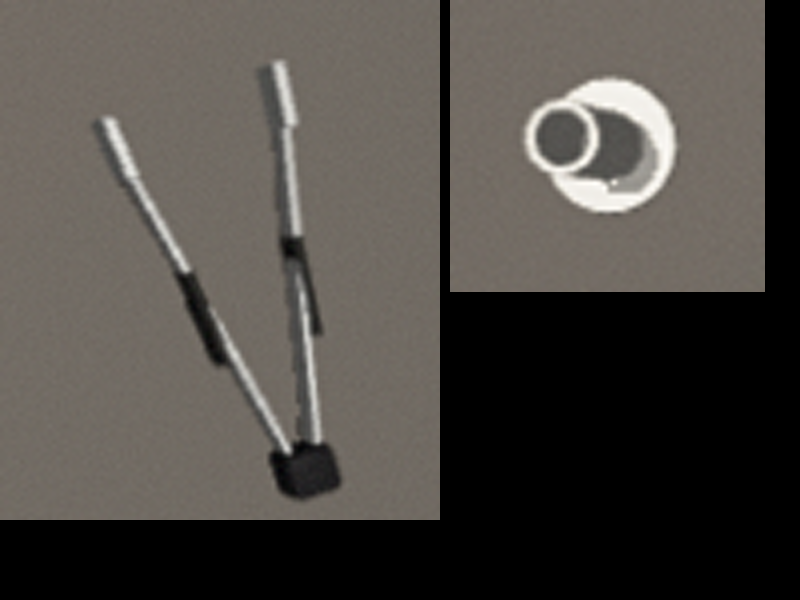

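Crop: tube mouth at (154.7,235.1), foot centre (165,236.8). The tong jaw tops are at (419.4,241.4) and (460.9,228.1), the hinge block at (466,322), and both black rests are visible.

Run:
```python
from h import *
P=lambda n,p:print(n,np.array(p).round(4).tolist())
P('marker topface',onz('top',(295.4,260.2),.138))
# side: base of marker: white 231..; top of white rows
P('marker mid side z=.1', onz('side',(333.1,251),.098)); print(proj('side',[*onz('top',(295.4,260.2),.138)[:2],.138]), proj('side',[*onz('top',(295.4,260.2),.138)[:2],.008]))
P('tube',onz('top',(154.7,235.1),.08));P('foot',onz('top',(165.1,236.8),.002)); P('tube side',onz('side',(284.5,370.5),.08))
P('tile',onz('top',(296.5,227.1),.008)); P('roll',onz('top',(290,212.5),.0255)); P('rollS',onz('side',(285,284),.0255))
l=onz('top',(419.4,241.4),.036);r=onz('top',(460.9,228.1),.036);h=onz('top',(466,322),.034)
P('jaws',[l,r]);P('h',h); m=(l+r)/2; d=m-h; print(np.linalg.norm(l-r),np.linalg.norm(d)); d/=np.linalg.norm(d); e=(l-r)[:2]
print('yaw',np.degrees(np.arctan2(d[1],d[0])),'perp yaw',np.degrees(np.arctan2(e[1],e[0]))-90); P('origin',m-.094*d)
P('stap',onz('top',(438,170),.03));P('bell',onz('top',(184.5,157),.03)); P('shelf',[onz('top',(250,97),.0),onz('top',(250,95),.1)])
P('shelf front z', tri((457,98),(222,173)))if 0 else None
delta([0.43,0.0,.35],down(np.pi/2)); delta([.43,.0,.35],down(-np.pi/2))
```

```text
marker topface [0.4966, 0.0828, 0.138]
marker mid side z=.1 [0.4995, 0.0809, 0.098]
[[334.90761949 234.34710927]] [[333.78928009 287.7790046 ]]
tube [0.5365, 0.3506, 0.08]
foot [0.5366, 0.3515, 0.002]
tube side [0.5375, 0.3498, 0.08]
tile [0.5624, 0.0864, 0.008]
roll [0.5896, 0.0993, 0.0255]
rollS [0.5892, 0.1049, 0.0255]
jaws [[0.5391, -0.1544, 0.036], [0.5673, -0.2366, 0.036]]
h [0.3832, -0.2513, 0.034]
0.08690567997324021 0.17886775873852914
yaw 18.165173417311372 perp yaw 18.9441828801817
origin [0.4639, -0.2248, 0.0349]
stap [0.6817, -0.1909, 0.03]
bell [0.6946, 0.3115, 0.03]
shelf [[0.8272, 0.1893, 0.0], [0.8012, 0.1772, 0.1]]
off [-0.3959 -0.5069 -0.0461] ang/45 [-2.000e-03 -2.000e-04 -5.102e-01]
off [-0.3959 -0.5069 -0.0461] ang/45 [-3.0000e-04  2.8000e-03  3.4898e+00]
```

Run:
```python
from h import *
delta([0.498,0.082,.26],down(np.radians(108)))
```

```text
off [-0.4265 -0.4048  0.0437] ang/45 [-2.000e-03 -6.000e-04 -9.102e-01]
```

Run:
```python
from h import *
delta([0.498,0.082,.26],down(np.radians(24)))
```

```text
off [-0.4265 -0.4048  0.0437] ang/45 [-1.900e-03  9.000e-04  9.564e-01]
```

Call:
drive_tool(deltas=[{"gripper":0,"offset":[-0.034,-0.032,0],"angular":[0,0,0.19]},{"gripper":0,"offset":[-0.068,-0.064,0],"angular":[0,0,0.38]},{"gripper":0,"offset":[-0.102,-0.096,0],"angular":[0,0,0.57]},{"gripper":0,"offset":[-0.136,-0.128,0],"angular":[0,0,0.76]},{"gripper":0,"offset":[-0.17,-0.16,0],"angular":[0,0,0.95]}])

```text
t: 0.6
eef_pos: [0.3578, 0.4058, 0.3036]
tool_rot: [-0.0, 0.545, 0.838, -0.0]
contact_force: [1.1, 0.2, -0.2]
gripper_width: 0.998
grasp_force: 0.0
```

Run:
```python
from h import *
delta([0.498,0.082,.26],down(np.radians(24))); print(pose()[0],pose()[2]['q'])
```

```text
off [-0.3529 -0.0032  0.0437] ang/45 [-0.0006  0.0002 -0.0015]
[0.35781696 0.40584133 0.30361269] [-1.15091692  0.25786572  0.2244869   1.88947166 -0.06753086  1.00199982
 -0.47943724]
```

Call:
drive_tool(deltas=[{"gripper":0,"offset":[-0.05,0,0],"angular":[0,0,0]},{"gripper":0,"offset":[-0.1,0,0],"angular":[0,0,0]},{"gripper":0,"offset":[-0.15,0,0],"angular":[0,0,0]},{"gripper":0,"offset":[-0.2,0,0],"angular":[0,0,0]},{"gripper":0,"offset":[-0.25,0,0],"angular":[0,0,0]}])

```text
t: 1.1
eef_pos: [0.4605, 0.178, 0.3038]
tool_rot: [-0.0, 0.542, 0.84, 0.0]
contact_force: [0.0, 0.2, -0.0]
gripper_width: 0.998
grasp_force: 0.0
```

Call:
drive_tool(deltas=[{"gripper":0,"offset":[-0.05,-0.001,0.01],"angular":[0,0,0]},{"gripper":0,"offset":[-0.09,-0.003,0.025],"angular":[0,0,0]},{"gripper":0,"offset":[-0.103,-0.003,0.04],"angular":[0,0,0]},{"gripper":0,"offset":[-0.103,-0.003,0.043],"angular":[0,0,0]}])

```text
t: 1.5
eef_pos: [0.4995, 0.0821, 0.2594]
tool_rot: [-0.001, 0.545, 0.839, -0.002]
contact_force: [-1.1, 0.2, 0.1]
gripper_width: 0.998
grasp_force: 0.0
```

Run:
```python
from h import *
delta([0.498,0.082,.162],down(np.radians(24))); print(pose()[0],pose()[2]['q'])
for n in ('side','top'): cv2.imwrite(f'pics/{n}1.png',optics.read_camera(n))
a=cv2.imread('pics/side1.png')[180:320,240:440];a=cv2.resize(a,None,fx=4,fy=4)
cv2.imwrite('pics/s1c.png',a[:600])
```

```text
off [ 0.0006 -0.0011  0.0974] ang/45 [-0.004   0.0009  0.0002]
[0.49945801 0.08209319 0.2594142 ] [-0.64844605  0.26431723  0.42878404  2.02121374 -0.13900219  0.88677567
  0.27463162]
```

View pics/s1c.png

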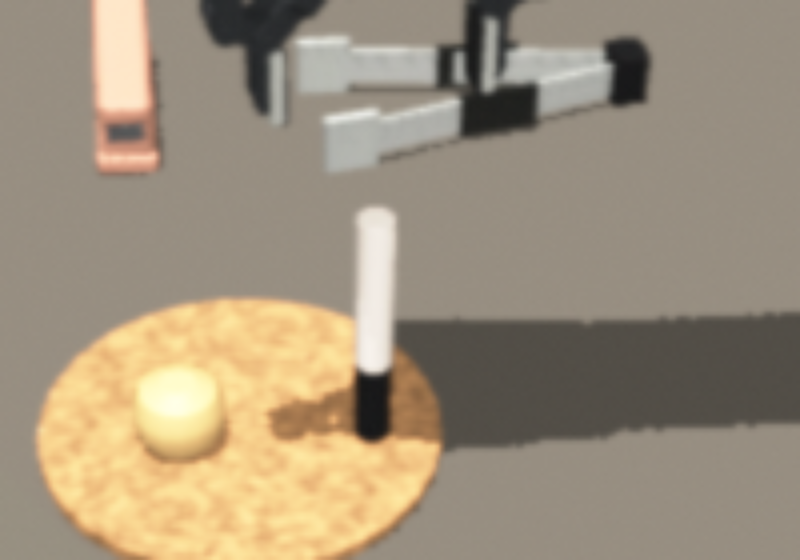

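Side crop: the marker (376,300) sits between the two fingertips (270 and 490), so I can descend.

Call:
drive_tool(deltas=[{"gripper":0,"offset":[0.0,-0.001,0.03],"angular":[0,0,0]},{"gripper":0,"offset":[0.0,-0.001,0.06],"angular":[0,0,0]},{"gripper":0,"offset":[0.0,-0.001,0.085],"angular":[0,0,0]},{"gripper":0,"offset":[0.0,-0.001,0.097],"angular":[0,0,0]},{"gripper":0,"offset":[0.0,-0.001,0.097],"angular":[0,0,0]}], grip_force=25)

```text
t: 2.1
eef_pos: [0.4982, 0.0858, 0.1631]
tool_rot: [-0.001, 0.542, 0.841, -0.001]
contact_force: [-0.4, -0.1, -0.1]
gripper_width: 0.998
grasp_force: 0.0
```

Call:
drive_tool(deltas=[{"gripper":140,"offset":[0,0,0],"angular":[0,0,0]},{"gripper":170,"offset":[0,0,0],"angular":[0,0,0]},{"gripper":200,"offset":[0,0,0],"angular":[0,0,0]},{"gripper":230,"offset":[0,0,0],"angular":[0,0,0]},{"gripper":255,"offset":[0,0,0],"angular":[0,0,0]}])

```text
t: 2.6
eef_pos: [0.4992, 0.0845, 0.1644]
tool_rot: [0.0, 0.543, 0.84, 0.0]
contact_force: [-1.1, -0.4, 4.5]
gripper_width: 0.202
grasp_force: 25.3
```

Call:
drive_tool(deltas=[{"gripper":255,"offset":[0,0,0],"angular":[0,0,0]},{"gripper":255,"offset":[0,0,0],"angular":[0,0,0]},{"gripper":255,"offset":[0,0,0],"angular":[0,0,0]}])

```text
t: 2.9
eef_pos: [0.4993, 0.0845, 0.1644]
tool_rot: [0.0, 0.543, 0.84, 0.0]
contact_force: [-0.8, 0.7, 5.6]
gripper_width: 0.202
grasp_force: 25.5
```

Call:
drive_tool(deltas=[{"gripper":255,"offset":[0,0,-0.02],"angular":[0,0,0]},{"gripper":255,"offset":[0,0,-0.05],"angular":[0,0,0]},{"gripper":255,"offset":[0,0,-0.08],"angular":[0,0,0]},{"gripper":255,"offset":[0,0,-0.1],"angular":[0,0,0]},{"gripper":255,"offset":[0,0,-0.1],"angular":[0,0,0]}])

```text
t: 3.4
eef_pos: [0.5004, 0.0846, 0.2664]
tool_rot: [0.001, 0.543, 0.84, 0.002]
contact_force: [0.1, 0.1, -0.2]
gripper_width: 0.204
grasp_force: 25.0
```

Run:
```python
from h import *
delta([0.537,0.3505,.264],down(np.radians(24))); delta([0.537,0.3505,.264],down(np.radians(48)));print(pose()[0])
```

```text
off [0.2273 0.1427 0.0032] ang/45 [0.0066 0.0001 0.006 ]
off [0.2273 0.1427 0.0032] ang/45 [ 0.0065  0.0015 -0.5273]
[0.50036671 0.08462262 0.26643193]
```

Call:
drive_tool(deltas=[{"gripper":255,"offset":[0.03,0.02,0],"angular":[0,0,0]},{"gripper":255,"offset":[0.07,0.044,0],"angular":[0,0,0]},{"gripper":255,"offset":[0.11,0.069,0],"angular":[0,0,0]},{"gripper":255,"offset":[0.15,0.094,0],"angular":[0,0,0]},{"gripper":255,"offset":[0.19,0.119,0],"angular":[0,0,0]}])

```text
t: 3.9
eef_pos: [0.5288, 0.3082, 0.2625]
tool_rot: [-0.0, 0.543, 0.84, -0.001]
contact_force: [0.7, -0.3, 0.4]
gripper_width: 0.202
grasp_force: 25.0
```

Call:
drive_tool(deltas=[{"gripper":255,"offset":[0.02,0.013,0],"angular":[0,0,0]},{"gripper":255,"offset":[0.037,0.024,0],"angular":[0,0,0]},{"gripper":255,"offset":[0.037,0.024,0],"angular":[0,0,0]},{"gripper":255,"offset":[0.037,0.024,0],"angular":[0,0,0]}])

```text
t: 4.3
eef_pos: [0.5356, 0.3495, 0.2625]
tool_rot: [-0.0, 0.542, 0.84, -0.001]
contact_force: [-0.1, -0.3, 0.2]
gripper_width: 0.205
grasp_force: 25.0
```

Run:
```python
from h import *
delta([0.537,0.3505,.264],down(np.radians(24)));print(pose()[0],pose()[1].apply([0,0,1]))
for n in ('side','top'): cv2.imwrite(f'pics/{n}2.png',optics.read_camera(n))
a=cv2.imread('pics/side2.png')[260:420,200:360];a=cv2.resize(a,None,fx=3.75,fy=3.75)
b=cv2.imread('pics/top2.png')[180:280,110:210];b=cv2.resize(b,(200,200))
o=np.zeros((600,800,3),np.uint8);o[:,:600]=a;o[:200,600:]=b
cv2.imwrite('pics/s2c.png',o)
```

```text
off [ 0.0004  0.0017 -0.0015] ang/45 [-0.0028  0.0014  0.0065]
[0.53555416 0.34945656 0.26249009] [-0.00154346 -0.00189868 -0.99999701]
```

View pics/s2c.png

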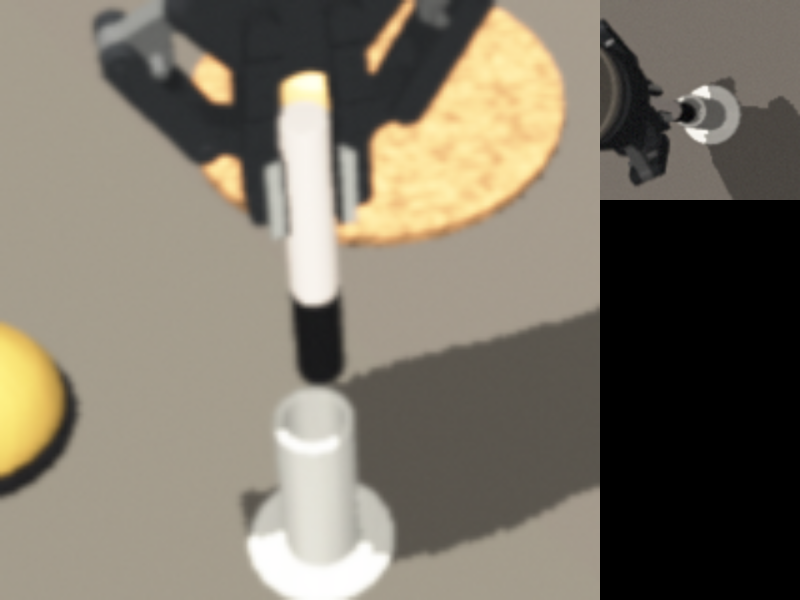

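Run:
```python
from h import *
f=lambda x,y:(200+(x+.5)/3.75-.5,260+(y+.5)/3.75-.5)
for n,p,z in(('bot',(319,370),.106),('top',(305,118),.236),('ring black/white',(316,296),.106+.03),('mouth',(314.5,419),.08),('foot',(321,540),.002)): print(n,onz('side',f(*p),z).round(4))
g=lambda x,y:(110+(x-600)/2,180+y/2)
print('top cam bottom?',onz('top',g(688,112),.11).round(4))
```

```text
bot [0.5362 0.3486 0.106 ]
top [0.5352 0.3483 0.236 ]
ring black/white [0.5381 0.3385 0.136 ]
mouth [0.5386 0.3516 0.08  ]
foot [0.5394 0.3519 0.002 ]
top cam bottom? [0.5336 0.3432 0.11  ]
```

Side crop: the marker hangs vertical with its bottom at (319,372), and the tube mouth is at (314,419). It needs about +2 mm in x and in y, then a gentle descent.

Call:
drive_tool(deltas=[{"gripper":255,"offset":[0.001,0.0025,0.0],"angular":[0,0,0]},{"gripper":255,"offset":[0.001,0.0025,0.01],"angular":[0,0,0]},{"gripper":255,"offset":[0.001,0.0025,0.02],"angular":[0,0,0]},{"gripper":255,"offset":[0.001,0.0025,0.03],"angular":[0,0,0]},{"gripper":255,"offset":[0.001,0.0025,0.036],"angular":[0,0,0]}])

```text
t: 4.9
eef_pos: [0.5373, 0.3518, 0.2262]
tool_rot: [-0.0, 0.543, 0.84, -0.001]
contact_force: [0.4, -0.4, 0.6]
gripper_width: 0.202
grasp_force: 24.9
```

Run:
```python
from h import *
print(pose()[0],pose()[2]['contact_force'])
cv2.imwrite('pics/side3.png',optics.read_camera('side'))
a=cv2.imread('pics/side3.png')[260:420,200:360];cv2.imwrite('pics/s3c.png',cv2.resize(a,(600,600)))
```

```text
[0.53734835 0.35183734 0.22623821] [ 0.42610815 -0.37776805  0.60249332]
```

View pics/s3c.png

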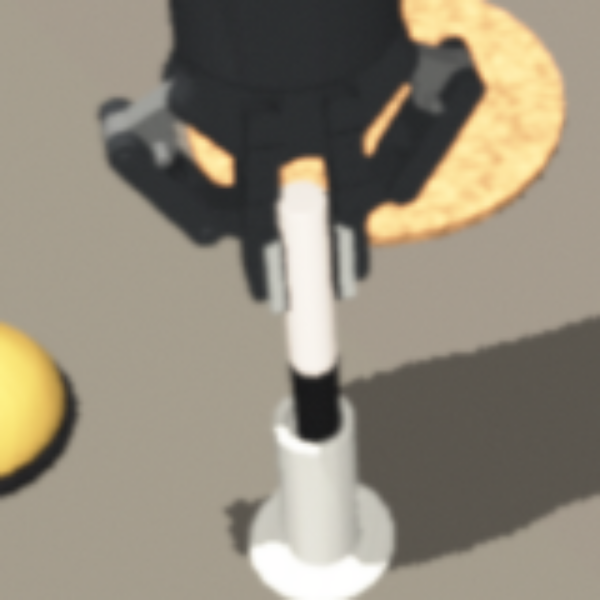

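The black end sits inside the mouth (centre 317,420) with no contact force, so I'll lower it the rest of the way.

Call:
drive_tool(deltas=[{"gripper":255,"offset":[0,0,0.012],"angular":[0,0,0]},{"gripper":255,"offset":[0,0,0.024],"angular":[0,0,0]},{"gripper":255,"offset":[0,0,0.036],"angular":[0,0,0]},{"gripper":255,"offset":[0,0,0.048],"angular":[0,0,0]},{"gripper":255,"offset":[0,0,0.058],"angular":[0,0,0]}])

```text
t: 5.45
eef_pos: [0.5375, 0.3519, 0.1684]
tool_rot: [-0.0, 0.543, 0.84, -0.001]
contact_force: [-0.9, 0.2, -0.3]
gripper_width: 0.206
grasp_force: 24.9
```

Free all the way down. I'll release the marker and rise.

Call:
drive_tool(deltas=[{"gripper":120,"offset":[0,0,0],"angular":[0,0,0]},{"gripper":60,"offset":[0,0,0],"angular":[0,0,0]},{"gripper":0,"offset":[0,0,0],"angular":[0,0,0]},{"gripper":0,"offset":[0,0,0],"angular":[0,0,0]},{"gripper":0,"offset":[0,0,0],"angular":[0,0,0]}])

```text
t: 5.95
eef_pos: [0.5381, 0.3523, 0.1705]
tool_rot: [0.0, 0.543, 0.84, 0.001]
contact_force: [0.4, -0.1, 0.2]
gripper_width: 1.001
grasp_force: 0.0
```

Call:
drive_tool(deltas=[{"gripper":0,"offset":[0,0,-0.03],"angular":[0,0,0]},{"gripper":0,"offset":[0,0,-0.07],"angular":[0,0,0]},{"gripper":0,"offset":[0,0,-0.11],"angular":[0,0,0]},{"gripper":0,"offset":[0,0,-0.13],"angular":[0,0,0]},{"gripper":0,"offset":[0,0,-0.13],"angular":[0,0,0]}])

```text
t: 6.45
eef_pos: [0.5394, 0.3528, 0.3042]
tool_rot: [0.001, 0.543, 0.84, 0.004]
contact_force: [0.1, 0.3, 0.7]
gripper_width: 1.004
grasp_force: 0.0
```

Run:
```python
from h import *
delta([0.464,-0.225,.26],down(np.radians(-10)))
delta([0.464,-0.225,.26],down(np.radians(-71.5)))
cv2.imwrite('pics/side4.png',optics.read_camera('side'))
a=cv2.imread('pics/side4.png')[200:420,180:400]
m=(a.min(2)>150).astype(np.uint8); print(blobs(a,m,(0,0,220,220),30)); print(proj('side',[[.537,.351,.135],[.537,.351,.08]])-[180,200])
```

```text
off [-0.4958 -0.3065  0.041 ] ang/45 [ 0.008  -0.0052  0.7615]
off [-0.4958 -0.3065  0.041 ] ang/45 [ 0.0046 -0.0095  2.1282]
[([145.1, 1.0], [134, 0, 34, 4, 69]), ([202.0, 2.8], [194, 0, 18, 8, 111]), ([160.8, 10.7], [147, 4, 28, 17, 269]), ([8.7, 37.8], [0, 25, 17, 32, 116]), ([48.6, 27.3], [42, 26, 15, 4, 42]), ([116.3, 61.6], [108, 55, 18, 14, 95]), ([125.0, 91.6], [80, 59, 89, 63, 2151]), ([78.3, 78.1], [72, 69, 15, 18, 108]), ([58.6, 87.8], [56, 76, 6, 23, 89]), ([84.4, 93.8], [72, 83, 26, 23, 223]), ([72.3, 89.4], [69, 86, 9, 8, 30]), ([104.3, 187.6], [85, 140, 40, 80, 1839]), ([10.4, 163.8], [8, 160, 6, 9, 34])]
[[102.86299814 145.88865281]
 [104.64028698 171.19589003]]
```

Call:
drive_tool(deltas=[{"gripper":0,"offset":[-0.04,-0.025,0],"angular":[0,0,0.18]},{"gripper":0,"offset":[-0.08,-0.05,0],"angular":[0,0,0.36]},{"gripper":0,"offset":[-0.12,-0.075,0],"angular":[0,0,0.54]},{"gripper":0,"offset":[-0.16,-0.1,0],"angular":[0,0,0.72]},{"gripper":0,"offset":[-0.2,-0.125,0],"angular":[0,0,0.9]}])

```text
t: 7.0
eef_pos: [0.5048, 0.1165, 0.2986]
tool_rot: [-0.0, 0.801, 0.598, -0.001]
contact_force: [1.1, -0.2, 0.3]
gripper_width: 1.0
grasp_force: 0.0
```

Run:
```python
from h import *
delta([0.464,-0.225,.26],down(np.radians(-71.5)))
```

```text
off [-0.3389  0.0581  0.0389] ang/45 [-1.2000e-03  2.6000e-03  1.2214e+00]
```

Call:
drive_tool(deltas=[{"gripper":0,"offset":[-0.045,0.008,0],"angular":[0,0,0.18]},{"gripper":0,"offset":[-0.09,0.016,0],"angular":[0,0,0.36]},{"gripper":0,"offset":[-0.135,0.024,0],"angular":[0,0,0.54]},{"gripper":0,"offset":[-0.18,0.032,0],"angular":[0,0,0.72]},{"gripper":0,"offset":[-0.225,0.04,0],"angular":[0,0,0.9]}])

```text
t: 7.5
eef_pos: [0.4805, -0.1102, 0.2989]
tool_rot: [-0.0, 0.959, 0.284, -0.001]
contact_force: [1.0, 1.3, 0.1]
gripper_width: 0.999
grasp_force: 0.0
```

Run:
```python
from h import *
delta([0.464,-0.225,.2],down(np.radians(-71.5)))
```

```text
off [-0.0762  0.0874  0.0989] ang/45 [-0.0011  0.0017  0.3216]
```

Call:
drive_tool(deltas=[{"gripper":0,"offset":[-0.03,0.03,0.02],"angular":[0,0,0.15]},{"gripper":0,"offset":[-0.06,0.065,0.05],"angular":[0,0,0.32]},{"gripper":0,"offset":[-0.076,0.087,0.09],"angular":[0,0,0.322]},{"gripper":0,"offset":[-0.076,0.087,0.12],"angular":[0,0,0.322]},{"gripper":0,"offset":[-0.076,0.087,0.14],"angular":[0,0,0.322]}])

```text
t: 8.0
eef_pos: [0.4634, -0.224, 0.1564]
tool_rot: [-0.001, 0.987, 0.162, -0.003]
contact_force: [0.2, -0.7, 0.4]
gripper_width: 1.003
grasp_force: 0.0
```

Run:
```python
from h import *
delta([0.464,-0.225,.16],down(np.radians(-71.5))); print(pose()[0],pose()[2]['q'])
for n in ('side','top'): cv2.imwrite(f'pics/{n}5.png',optics.read_camera(n))
a=cv2.imread('pics/side5.png')[150:260,280:440];a=cv2.resize(a,None,fx=5,fy=5,interpolation=cv2.INTER_CUBIC)[:550]
cv2.imwrite('pics/s5c.png',a)
# expected projections of tip positions & tongs landmarks, in crop px
P,Rc,o=pose()
pts=[P+Rc.apply([0,s*.0425,.060]) for s in(-1,1)]
T=R.from_euler('z',18.5,degrees=True)
O=np.array([.464,-.225,0]); L=[O+T.apply(v) for v in([.025,.0285,.032],[-.025,.0285,.032],[.025,-.0285,.032],[-.025,-.0285,.032],[.11,.04,.036],[.11,-.04,.036],[-.078,0.012,.036],[-.102,0,.0])]
print(((proj('side',pts+L)-[280,150])*5).round(0).tolist())
```

```text
off [ 0.0002  0.0011 -0.0036] ang/45 [-0.0024  0.0064  0.0027]
[ 0.46343626 -0.22399875  0.15644184] [-0.23419352  0.5201478   0.72463537  2.09220828 -0.52041878  0.71901634
 -0.41608494]
[[447.0, 164.0], [401.0, 77.0], [378.0, 270.0], [480.0, 260.0], [350.0, 209.0], [449.0, 199.0], [205.0, 294.0], [176.0, 207.0], [578.0, 224.0], [611.0, 269.0]]
```

View pics/s5c.png

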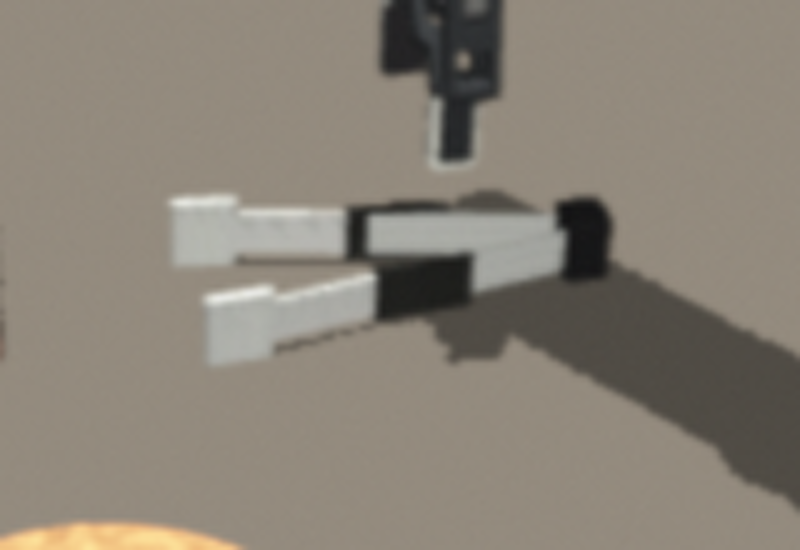

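Projected tongs landmarks match the image within about 1 px: left rest (378–473, 255–320), jaws (205,297) and (172,200). The open fingertip (455,165) confirms tips about 60 mm ahead of the TCP when open. I'll descend with the fingers outside the rests.

Call:
drive_tool(deltas=[{"gripper":0,"offset":[0,0.001,0.03],"angular":[0,0,0]},{"gripper":0,"offset":[0,0.001,0.055],"angular":[0,0,0]},{"gripper":0,"offset":[0,0.001,0.072],"angular":[0,0,0]},{"gripper":0,"offset":[0,0.001,0.08],"angular":[0,0,0]},{"gripper":0,"offset":[0,0.001,0.08],"angular":[0,0,0]}], grip_force=25)

```text
t: 8.6
eef_pos: [0.4661, -0.2239, 0.0797]
tool_rot: [-0.0, 0.987, 0.163, -0.0]
contact_force: [-0.7, 0.7, -0.4]
gripper_width: 0.995
grasp_force: 0.0
```

Call:
drive_tool(deltas=[{"gripper":60,"offset":[0,0,0],"angular":[0,0,0]},{"gripper":90,"offset":[0,0,0],"angular":[0,0,0]},{"gripper":100,"offset":[0,0,0],"angular":[0,0,0]},{"gripper":100,"offset":[0,0,0],"angular":[0,0,0]},{"gripper":100,"offset":[0,0,0],"angular":[0,0,0]}])

```text
t: 9.1
eef_pos: [0.4674, -0.2247, 0.0814]
tool_rot: [0.001, 0.987, 0.163, 0.001]
contact_force: [0.8, 1.6, 8.5]
gripper_width: 0.609
grasp_force: 6.8
```

Call:
drive_tool(deltas=[{"gripper":100,"offset":[0,0,-0.01],"angular":[0,0,0]},{"gripper":100,"offset":[0,0,-0.025],"angular":[0,0,0]},{"gripper":100,"offset":[0,0,-0.045],"angular":[0,0,0]},{"gripper":100,"offset":[0,0,-0.07],"angular":[0,0,0]},{"gripper":100,"offset":[0,0,-0.09],"angular":[0,0,0]}])

```text
t: 9.6
eef_pos: [0.4662, -0.2244, 0.1721]
tool_rot: [0.0, 0.987, 0.163, 0.0]
contact_force: [0.7, -0.6, -1.2]
gripper_width: 0.605
grasp_force: 4.2
```

Run:
```python
from h import *
P,Rc,o=pose(); print(P,o['contact_force'],o['torque'],o['gripper_width'],o['grasp_force'])
for n in ('side','top'): cv2.imwrite(f'pics/{n}6.png',optics.read_camera(n))
a=cv2.resize(cv2.imread('pics/side6.png')[100:250,270:430],(640,600),interpolation=cv2.INTER_CUBIC)
cv2.imwrite('pics/s6c.png',a)
T=Rc*R.from_matrix(np.array([[1,0,0],[0,-1,0],[0,0,-1.]]))
print('yaw tongs',T.as_euler('zyx',degrees=True))
```

```text
[ 0.46624251 -0.22435967  0.17213571] [ 0.67677429 -0.61035149 -1.20234937] [-0.008606   -0.00053263 -0.01496676] 0.6048885881161437 4.2495170250185765
yaw tongs [ 1.87710543e+01 -5.68914916e-02 -9.89360698e-03]
```

View pics/s6c.png

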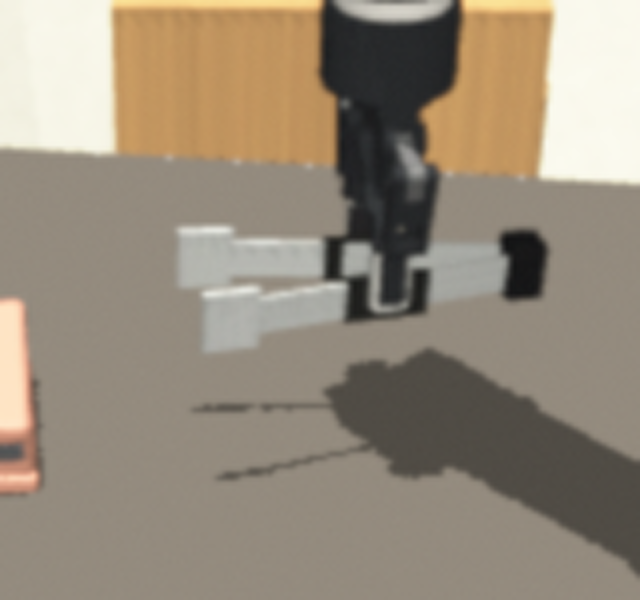

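Side view: the tongs are lifted level, with jaws around (231,320) and (206,258) in the crop. Next I'll locate the jaw midpoint relative to the TCP.

Run:
```python
from h import *
P,Rc,o=pose(); T=np.radians(18.77); ex=np.array([np.cos(T),np.sin(T),0]);ey=np.array([-ex[1],ex[0],0])
exp=P+ex*.094; exp[2]=.128; print('expect',exp.round(4), proj('top',exp),proj('top',[exp+ey*.034,exp-ey*.034]))
t=cv2.imread('pics/top6.png').astype(int); s=cv2.imread('pics/side6.png').astype(int)
m=(t.min(2)>135).astype(np.uint8)*255
for c,st in blobs(t,m,(385,180,520,300),10): print(c,st,onz('top',c,.128).round(4))
f=lambda x,y:(270+(x+.5)/4-.5,100+(y+.5)/4-.5)
l=onz('side',f(231,290),.128);r=onz('side',f(206,227),.128); print('side',l,r,(l+r)/2)
```

```text
expect [ 0.5565 -0.1947  0.128 ] [[451.53884863 230.48240377]] [[433.78043648 236.11291344]
 [469.12902563 224.89208816]]
[472.6, 237.2] [469, 217, 8, 46, 121] [ 0.5454 -0.2336  0.128 ]
[437.8, 249.1] [429, 230, 22, 43, 134] [ 0.5225 -0.1702  0.128 ]
[515.1, 270.6] [510, 267, 10, 9, 14] [ 0.487 -0.314  0.128]
[513.7, 288.6] [503, 280, 17, 16, 98] [ 0.4544 -0.3121  0.128 ]
[452.0, 292.7] [448, 290, 10, 6, 26] [ 0.4452 -0.1976  0.128 ]
side [ 0.54288696 -0.1620877   0.128     ] [ 0.56745944 -0.23534031  0.128     ] [ 0.5551732  -0.19871401  0.128     ]
```

Run:
```python
from h import *
f=onz('top',(450.7,223.7),.128);P,Rc,o=pose();print('front mid rel TCP in tool',Rc.inv().apply(f-P).round(4))
for n,F,box in(('top','top6',(262,185,318,240)),('side','side4',(255,255,315,312))):
    im=cv2.imread(f'pics/{F}.png'); x0,y0,x1,y1=box; c=im[y0:y1,x0:x1]; hsv=cv2.cvtColor(c,cv2.COLOR_BGR2HSV)
    print(n,'hsv centre',hsv[(y1-y0)//2,(x1-x0)//2],'tile',hsv[-8,5:15].mean(0))
    a,b,g=int(0),0,0
    m=((c[...,1]>150)).astype(np.uint8)*255 if n=='top' else (c[...,0]>125).astype(np.uint8)*255
    m=cv2.morphologyEx(m,cv2.MORPH_OPEN,np.ones((3,3)))
    cs=max(cv2.findContours(m,0,2)[0],key=cv2.contourArea); e=cv2.minEnclosingCircle(cs); bb=cv2.boundingRect(cs)
    u=(e[0][0]+x0,e[0][1]+y0); print(u,e[1],bb,onz(n,u,.0255).round(4))
    cv2.imwrite(f'pics/roll_{n}.png',cv2.resize(np.hstack([c,cv2.cvtColor(m,cv2.COLOR_GRAY2BGR)]),None,fx=5,fy=5))
a=[cv2.imread(f'pics/roll_{n}.png') for n in('top','side')]
o=np.zeros((600,620,3),np.uint8)
for i,x in enumerate(a): o[i*300:i*300+min(300,x.shape[0]),:min(620,x.shape[1])]=x[:300,:620]
cv2.imwrite('pics/roll.png',o)
```

```text
front mid rel TCP in tool [0.1058 0.0022 0.0455]
top hsv centre [ 26  67 250] tile [ 14.2 123.  216.8]
(277.5, 210.5) 29.841346740722656 (0, 0, 38, 55) [0.593  0.124  0.0255]
side hsv centre [ 29  26 255] tile [ 21.  102.1 250.4]
(285.5, 284.0) 39.25885772705078 (0, 0, 60, 57) [0.5883 0.1048 0.0255]
```

View pics/roll.png

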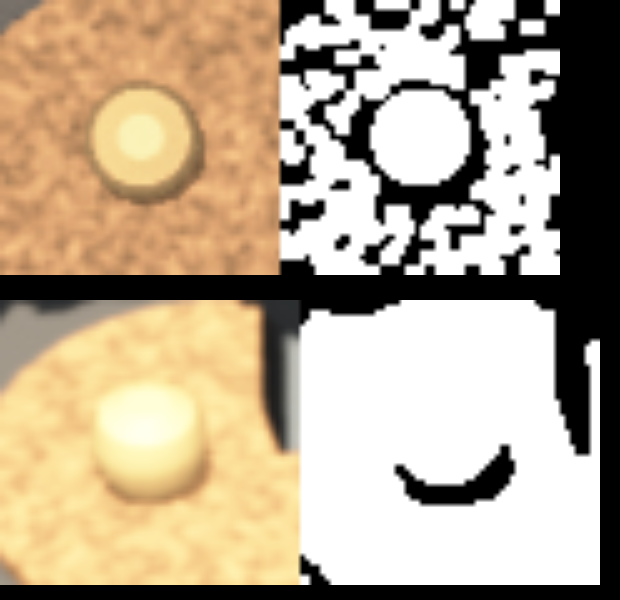

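Roll: in the top view its cap centre is at (289.8,211.9), and in the side view its silhouette centre is at (284.6,283.2).

Run:
```python
from h import *
a=onz('top',(289.8,211.9),.043);b=onz('top',(290.8,213),.0245);c=onz('side',(284.6,283.2),.0255);print(a,b,c,tri((290.3,212.6),(284.6,283.2)))
P,Rc,o=pose()
roll=(a+b)/2*.5+c*.5; print(roll)
jt=P+Rc.apply([.0905,.0028,0])
for yaw in(18.77,):
    d=roll-jt; d[2]=0; print('need world shift',d,'tool',Rc.inv().apply(d).round(4),'TCP target',(P+d).round(4))
```

```text
[0.58928752 0.0990188  0.043     ] [0.58878151 0.09779519 0.0245    ] [0.59046784 0.10278615 0.0255    ] (array([0.59055893, 0.09903229, 0.02211057]), np.float64(0.0016367043789401188))
[0.58975118 0.10059657 0.029625  ]
need world shift [0.03568535 0.2990167  0.        ] tool [ 1.301e-01 -2.716e-01 -2.000e-04] TCP target [0.5032 0.0741 0.1731]
```

Call:
drive_tool(deltas=[{"gripper":100,"offset":[0.006,-0.013,0],"angular":[0,0,0]},{"gripper":100,"offset":[0.019,-0.04,0],"angular":[0,0,0]},{"gripper":100,"offset":[0.035,-0.073,0],"angular":[0,0,0]},{"gripper":100,"offset":[0.051,-0.106,0],"angular":[0,0,0]},{"gripper":100,"offset":[0.067,-0.139,0],"angular":[0,0,0]}])

```text
t: 10.2
eef_pos: [0.4845, -0.0695, 0.1698]
tool_rot: [-0.0, 0.987, 0.163, -0.0]
contact_force: [-0.1, 0.3, -1.4]
gripper_width: 0.613
grasp_force: 4.2
```

Call:
drive_tool(deltas=[{"gripper":100,"offset":[0.016,-0.033,0],"angular":[0,0,0]},{"gripper":100,"offset":[0.032,-0.066,0],"angular":[0,0,0]},{"gripper":100,"offset":[0.048,-0.1,0],"angular":[0,0,0]},{"gripper":100,"offset":[0.058,-0.122,0],"angular":[0,0,0]},{"gripper":100,"offset":[0.063,-0.132,0],"angular":[0,0,0]}])

```text
t: 10.7
eef_pos: [0.5017, 0.0771, 0.1696]
tool_rot: [-0.0, 0.986, 0.165, -0.0]
contact_force: [-0.6, 0.4, -0.9]
gripper_width: 0.611
grasp_force: 4.2
```

Run:
```python
from h import *
delta([.5032,.0741,.173],down(np.radians(-71.23)));P,Rc,o=pose();print(P,o['contact_force'],o['grasp_force'],o['gripper_width'])
for n in ('side','top'): cv2.imwrite(f'pics/{n}7.png',optics.read_camera(n))
a=cv2.resize(cv2.imread('pics/side7.png')[170:330,230:390],(480,480),interpolation=cv2.INTER_CUBIC)
b=cv2.resize(cv2.imread('pics/top7.png')[170:270,250:330],(320,400),interpolation=cv2.INTER_CUBIC)
o=np.zeros((480,800,3),np.uint8);o[:,:480]=a;o[:400,480:]=b;cv2.imwrite('pics/c7.png',o)
```

```text
off [ 0.0004  0.0033 -0.0034] ang/45 [-0.001   0.0007  0.0057]
[0.50173048 0.07711564 0.1696043 ] [-0.62210586  0.44611232 -0.93755326] 4.248742714407854 0.6112487956535261
```

View pics/c7.png

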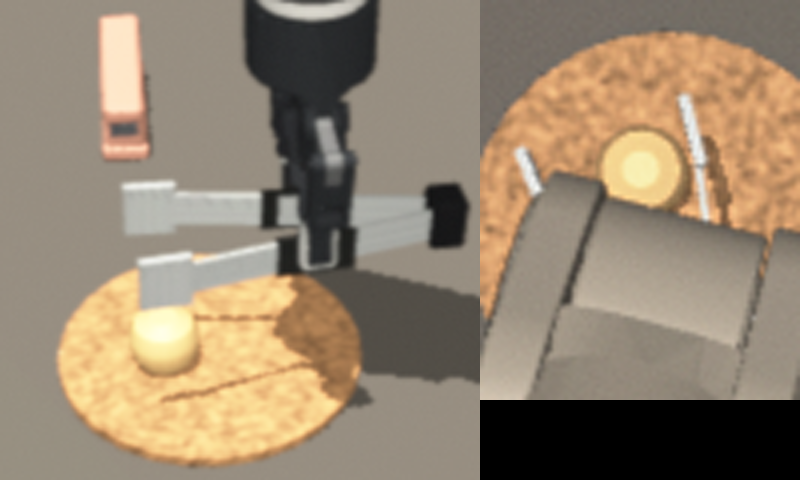

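That was the tenth and last picture. Jaw front tops in the top view are at (260.5,208) and (301.2,194.2); side-view jaw tops are at (285,255.7) and (279.3,231). From here I check by numbers only.

Run:
```python
from h import *
P,Rc,o=pose(); z=P[2]-.08+.036; I=Rc.inv()
roll_t=np.array([.589,.0985,z]); roll_s=np.array([.5905,.1028,z])
f=(onz('top',(260.3,207.8),z)+onz('top',(301.1,194),z))/2
j=(onz('side',(284.8,255.5),z)+onz('side',(279.2,230.9),z))/2
print('top: jaw centre tool',I.apply(f-P)-[.016,0,0],'roll tool',I.apply(roll_t-P))
print('side: jaw centre tool',I.apply(j-P),'roll tool',I.apply(roll_s-P))
# automated jaw-tip check in top
t=cv2.imread('pics/top7.png'); m=((t.min(2)>140)&(np.ptp(t,axis=2)<40)).astype(np.uint8)*255
print(blobs(t,m,(250,180,320,235),6))
```

```text
top: jaw centre tool [ 0.08998173 -0.00243873  0.04396986] roll tool [0.08983973 0.00651717 0.04397392]
side: jaw centre tool [0.09330564 0.00041616 0.04397331] roll tool [0.09265519 0.00293762 0.04397334]
[([303.4, 206.7], [300, 194, 7, 31, 69]), ([261.7, 212.3], [259, 207, 7, 12, 35]), ([278.6, 233.3], [277, 232, 4, 3, 7])]
```

Call:
drive_tool(deltas=[{"gripper":100,"offset":[0,0.004,0.01],"angular":[0,0,0]},{"gripper":100,"offset":[0,0.0075,0.02],"angular":[0,0,0]},{"gripper":100,"offset":[0,0.0075,0.025],"angular":[0,0,0]},{"gripper":100,"offset":[0,0.0075,0.025],"angular":[0,0,0]}])

```text
t: 11.2
eef_pos: [0.5038, 0.0657, 0.1438]
tool_rot: [0.0, 0.987, 0.162, -0.001]
contact_force: [0.4, -0.1, -0.7]
gripper_width: 0.612
grasp_force: 4.2
```

```bash
cat > chk.py <<'E'
from h import *
P,Rc,o=pose(); I=Rc.inv(); print(P.round(4),o['contact_force'].round(1),o['grasp_force'],o['gripper_width'])
t=optics.read_camera('top'); s=optics.read_camera('side')
m=((t.min(2)>140)&(np.ptp(t,axis=2)<40)).astype(np.uint8)*255
B=blobs(t,m,(250,180,320,235),6); print(B)
ms=((s.min(2)>125)&(np.ptp(s,axis=2)<30)).astype(np.uint8)*255
print('side',blobs(s,ms,(255,215,345,300),20))
B=sorted(B,key=lambda b:-b[1][4])[:2]; B.sort()
z=P[2]-.08+.036; tips=[onz('top',(b[1][0]+1.2,b[1][1]+.5),z) for b in B]; f=(tips[0]+tips[1])/2
d=I.apply(np.array([.589,.0985,z])-f)+[.016,0,0]; print('roll minus jaw, tool xy',d[:2].round(4))
E
python3 chk.py
```

```text
[0.5038 0.0657 0.1438] [ 0.4 -0.1 -0.7] 4.247142868407536 0.6115078190272201
[([310.3, 207.0], [307, 195, 7, 30, 72]), ([270.8, 214.7], [267, 208, 8, 15, 43]), ([291.4, 233.1], [289, 231, 6, 4, 15])]
side [([285.7, 237.1], [255, 215, 69, 57, 2558]), ([338.1, 226.0], [335, 218, 8, 16, 74]), ([325.2, 247.0], [323, 243, 6, 9, 46]), ([330.0, 259.0], [329, 253, 3, 13, 35]), ([296.6, 267.4], [277, 258, 45, 21, 515])]
roll minus jaw, tool xy [ 0.0028 -0.0029]
```

Call:
drive_tool(deltas=[{"gripper":100,"offset":[0.001,-0.0025,0.002],"angular":[0,0,0]},{"gripper":100,"offset":[0.002,-0.0025,0.008],"angular":[0,0,0]},{"gripper":100,"offset":[0.002,-0.0025,0.012],"angular":[0,0,0]},{"gripper":100,"offset":[0.002,-0.0025,0.012],"angular":[0,0,0]}])

```text
t: 11.7
eef_pos: [0.5052, 0.0703, 0.1323]
tool_rot: [0.0, 0.987, 0.163, -0.001]
contact_force: [0.3, 0.2, -1.4]
gripper_width: 0.604
grasp_force: 4.2
```

```bash
python3 chk.py
```

```text
[0.5052 0.0703 0.1323] [ 0.3  0.2 -1.4] 4.246973481494933 0.604194996253691
[([307.7, 206.7], [304, 195, 7, 29, 69]), ([268.4, 214.0], [265, 207, 7, 15, 42]), ([290.3, 233.0], [286, 230, 12, 5, 28])]
side [([285.7, 238.2], [255, 215, 67, 57, 2649]), ([337.1, 233.0], [334, 225, 8, 16, 77]), ([324.2, 253.0], [322, 249, 6, 9, 46]), ([329.0, 265.5], [328, 260, 3, 12, 34]), ([295.6, 273.8], [277, 265, 44, 21, 511])]
roll minus jaw, tool xy [-0.0008  0.0013]
```

Centred within about 1 mm. I'll lower the jaws around the roll to about 2 mm above the tile.

Call:
drive_tool(deltas=[{"gripper":100,"offset":[0,0.001,0.008],"angular":[0,0,0]},{"gripper":100,"offset":[0,0.001,0.018],"angular":[0,0,0]},{"gripper":100,"offset":[0,0.001,0.028],"angular":[0,0,0]},{"gripper":100,"offset":[0,0.001,0.035],"angular":[0,0,0]},{"gripper":100,"offset":[0,0.001,0.039],"angular":[0,0,0]}])

```text
t: 12.3
eef_pos: [0.5054, 0.0691, 0.0928]
tool_rot: [0.0, 0.987, 0.163, -0.001]
contact_force: [0.2, -0.4, -0.4]
gripper_width: 0.607
grasp_force: 4.2
```

```bash
python3 chk.py
```

```text
[0.5054 0.0691 0.0928] [ 0.2 -0.4 -0.4] 4.246875012468081 0.6072455402348415
[([308.9, 209.2], [306, 197, 7, 29, 67]), ([271.0, 216.5], [268, 209, 7, 16, 42]), ([292.7, 233.2], [289, 232, 9, 3, 20])]
side [([285.0, 242.4], [255, 215, 68, 59, 2804]), ([336.7, 250.7], [334, 243, 7, 16, 70]), ([324.0, 267.9], [322, 264, 5, 9, 42]), ([328.9, 281.7], [328, 276, 3, 12, 26]), ([296.2, 289.4], [278, 280, 44, 20, 480])]
roll minus jaw, tool xy [-0.0003 -0.0015]
```

Call:
drive_tool(deltas=[{"gripper":115,"offset":[0,0,0],"angular":[0,0,0]},{"gripper":125,"offset":[0,0,0],"angular":[0,0,0]},{"gripper":135,"offset":[0,0,0],"angular":[0,0,0]},{"gripper":150,"offset":[0,0,0],"angular":[0,0,0]},{"gripper":170,"offset":[0,0,0],"angular":[0,0,0]}], grip_force=25)

```text
t: 12.9
eef_pos: [0.506, 0.0693, 0.0941]
tool_rot: [-0.0, 0.987, 0.163, 0.0]
contact_force: [-0.9, 0.0, -0.0]
gripper_width: 0.453
grasp_force: 25.2
```

Call:
drive_tool(deltas=[{"gripper":200,"offset":[0,0,0],"angular":[0,0,0]},{"gripper":200,"offset":[0,0,0],"angular":[0,0,0]},{"gripper":200,"offset":[0,0,0],"angular":[0,0,0]}])

```text
t: 13.2
eef_pos: [0.506, 0.0693, 0.094]
tool_rot: [-0.0, 0.987, 0.163, 0.0]
contact_force: [0.9, 0.9, -0.1]
gripper_width: 0.454
grasp_force: 25.2
```

Stopped on the roll (opening about 39 mm, 25 N). Lifting gently.

Call:
drive_tool(deltas=[{"gripper":200,"offset":[0,0,-0.004],"angular":[0,0,0]},{"gripper":200,"offset":[0,0,-0.01],"angular":[0,0,0]},{"gripper":200,"offset":[0,0,-0.02],"angular":[0,0,0]},{"gripper":200,"offset":[0,0,-0.032],"angular":[0,0,0]},{"gripper":200,"offset":[0,0,-0.045],"angular":[0,0,0]}])

```text
t: 13.7
eef_pos: [0.5058, 0.0691, 0.1401]
tool_rot: [-0.0, 0.987, 0.163, 0.0]
contact_force: [0.1, 0.3, -2.0]
gripper_width: 0.451
grasp_force: 25.3
```

Call:
drive_tool(deltas=[{"gripper":200,"offset":[0,0,-0.015],"angular":[0,0,0]},{"gripper":200,"offset":[0,0,-0.03],"angular":[0,0,0]},{"gripper":200,"offset":[0,0,-0.045],"angular":[0,0,0]},{"gripper":200,"offset":[0,0,-0.053],"angular":[0,0,0]},{"gripper":200,"offset":[0,0,-0.055],"angular":[0,0,0]}])

```text
t: 14.2
eef_pos: [0.5063, 0.0694, 0.1951]
tool_rot: [-0.0, 0.987, 0.163, 0.001]
contact_force: [0.1, 0.3, -1.5]
gripper_width: 0.452
grasp_force: 25.3
```

Call:
drive_tool(deltas=[{"gripper":200,"offset":[0,0,0],"angular":[0,0,0]},{"gripper":200,"offset":[0,0,0],"angular":[0,0,0]},{"gripper":200,"offset":[0,0,0],"angular":[0,0,0]}])

```text
t: 14.5
eef_pos: [0.5055, 0.0691, 0.1933]
tool_rot: [0.0, 0.987, 0.163, -0.001]
contact_force: [-0.3, 0.3, -1.8]
gripper_width: 0.453
grasp_force: 25.3
```

Run:
```python
from h import *
P,Rc,o=pose(); print(P.round(4),o['contact_force'].round(2),o['grasp_force'],o['gripper_width'])
s=optics.read_camera('side'); t=optics.read_camera('top')
print('expect roll side',proj('side',[.590,.100,.128]),'old',proj('side',[.590,.1,.0255]),'top',proj('top',[.59,.1,.14]))
# roll colour: pale yellow: B between, R-B >20, bright; away from tile => surrounded by metal jaws
old=cv2.imread('pics/side0.png'); print('old roll px',old[280:290:3,285].tolist(),'now there',s[280:290:3,285].tolist())
h=cv2.cvtColor(s,cv2.COLOR_BGR2HSV); m=((h[...,0]>15)&(h[...,0]<35)&(h[...,1]>50)&(h[...,2]>120)).astype(np.uint8)*255
print(blobs(s,m,(230,180,350,330),25))
ht=cv2.cvtColor(t,cv2.COLOR_BGR2HSV)
for (n,im,uv) in(('tube',s,None),):
    w=(s.min(2)>150).astype(np.uint8)*255; print('tube/marker',blobs(s,w,(255,335,325,425),30))
d=cv2.absdiff(t,cv2.imread('pics/top0.png')).max(2)
print('bell diff',(d[135:182,160:212]>40).sum(),'stapler diff',(d[145:195,395:485]>40).sum())
```

```text
[0.5055 0.0691 0.1933] [-0.3   0.27 -1.83] 25.31798779964447 0.45280988047049964
expect roll side [[282.61356068 240.02958894]] old [[285.12334268 282.27671103]] top [[287.00242996 206.63019579]]
old roll px [[219, 254, 255], [209, 252, 255], [164, 234, 252], [141, 214, 243]] now there [[82, 126, 172], [74, 113, 156], [77, 118, 162], [80, 123, 168]]
[([269.7, 192.9], [265, 180, 11, 27, 259]), ([279.7, 236.3], [269, 230, 27, 20, 188]), ([294.2, 290.0], [248, 254, 99, 69, 4272])]
tube/marker [([284.3, 387.9], [266, 340, 40, 82, 1891])]
bell diff 0 stapler diff 0
```

The roll is up: its old spot shows bare tile and its blob is at (280,236) as expected, about 99 mm up. The marker is in the tube, and the bell and stapler haven't moved.

```bash
python3 -c "
from station import bot; print(bot.hand_in())"
```

```text
the job is handed in; nothing more can be done
None
```

Job handed in: the marker is in the tube, and the tongs hold the roll about 10 cm above the tile, with the bell and stapler unmoved (about 14.5 s of the 64 s used; no verdict came back).

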